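Pack out the pegboard's middle fixing

TASK

The pegboard panel on the bench still has an open gap behind its middle screw: trial-fit the horseshoe packers from the caddy, by feel, until you find the one that slides in snugly, and ease it down astride the screw until it is fully home, upright and gripped between board and batten. Never force a packer that is too thick, and do not settle for one that drops in loose. Put each one that does not fit back in its own pocket, so that at the end the other two stand in the caddy, and leave the tools on the bench where they lie.

Things in the scene. Friction and masses are not known exactly. Their poses are not given: they have to be found in the camera images.
- gap (a point): Mouth of the gap to pack, behind a 280 mm wide pale grey pegboard: point on the board's BACK face at its top edge, above the middle screw, 200 mm over the bench. Own x: out of the board's front; y: along its edge; z up. The gap runs from here towards -x to the middle batten, open on top. It is about 7, 11 or 15 mm wide, unknown beforehand; one of the packers always fits snugly.
- panel: The pegboard, 6 mm thick, upright. Origin: on the bench below the gap point, axes as there. Springy: gives forward (+x) up to 1.5 mm at about 3.5 N/mm. The right packer is just under 1 mm thicker than the gap, bends the board and goes down with a steady drag of some newtons. One size too thick stops with its feet 1 to 4 mm in; one size too thin drops in freely with about 3 mm of play.
- frame: Rigid timber frame behind the board. Origin and axes as for the board. 3 light upright battens 45 mm wide, tops level with the board's top edge, at y = -105, 0, 105 mm; rails 55 to 75 mm behind the board. Only the middle gap is open (outer ones hold grey packers cut flush). Nothing stands above the top edge. The front has hooks, pliers and a tiny clear bin.
- screw (a point): Middle screw, 5 mm thick, lying along the board's own x across the gap: this point is on its axis at the board's back face, 12.7 mm below the top edge. A packer fully home straddles it, the top of its slot resting on it: feet 52 mm below the board's top edge, centre level with it, tab standing 53 mm above it. The board's edge chips at a push of about 40 N: go slowly, stop at the first firm resistance.
- packer8_mid (a point): orange plastic horseshoe packer, 8 mm thick (own x), 40 wide (y), 105 tall (z), 29 g. Point: its centre. Two legs down, 13 mm wide, feet rounded across the thickness; slot between them 14 mm wide, 42 high; solid tab above. Stands in its own grey pocket (1.5 mm play each side, 2.5 mm each end), rim 59 mm below its top; lift 52 mm to clear. Pockets in a row end to end, 66 mm apart, order varies.
- packer12_mid (a point): blue plastic horseshoe packer, 12 mm thick (own x), 40 wide (y), 105 tall (z), 43 g. Point: its centre. Two legs down, 13 mm wide, feet rounded across the thickness; slot between them 14 mm wide, 42 high; solid tab above. Stands in its own grey pocket (1.5 mm play each side, 2.5 mm each end), rim 59 mm below its top; lift 52 mm to clear. Pockets in a row end to end, 66 mm apart, order varies.
- packer16_mid (a point): green plastic horseshoe packer, 16 mm thick (own x), 40 wide (y), 105 tall (z), 58 g. Point: its centre. Two legs down, 13 mm wide, feet rounded across the thickness; slot between them 14 mm wide, 42 high; solid tab above. Stands in its own grey pocket (1.5 mm play each side, 2.5 mm each end), rim 59 mm below its top; lift 52 mm to clear. Pockets in a row end to end, 66 mm apart, order varies.
- tester: Bystander: yellow plastic voltage tester lying loose on the bench, 130 mm long (own x), 22 mm wide, 19 mm high. Origin on the bench near its middle.
- torch: Bystander: aluminium torch lying loose on the bench, 131 mm long (own x), 39 mm across. Origin on the bench at its middle.
- plug_top: Bystander: red plug top with three brass pins lying loose on the bench, about 76 mm long (own x), 46 mm wide, 30 mm high. Origin on the bench at its middle.
There are look-alikes about, which are no part of the job. Of the things shaped like the part that bears packer8_mid, the orange one is meant. There is more than one size of the part that bears packer12_mid; the job needs the smaller.

How it is judged:
On the way, in this order (a step that is already met when the one before it is completed fails the run):
1. a packer's feet have been started in the mouth of the middle gap (((z of packer8_mid in the frame of gap between 0.01 and 0.0465 m and y of packer8_mid in the frame of gap between -0.01 and 0.01 m and x of packer8_mid in the frame of gap between -0.016 and 0.004 m) or (z of packer12_mid in the frame of gap between 0.01 and 0.0465 m and y of packer12_mid in the frame of gap between -0.01 and 0.01 m and x of packer12_mid in the frame of gap between -0.016 and 0.004 m) or (z of packer16_mid in the frame of gap between 0.01 and 0.0465 m and y of packer16_mid in the frame of gap between -0.01 and 0.01 m and x of packer16_mid in the frame of gap between -0.016 and 0.004 m))).
2. a packer that the board grips is fully home on the middle screw (((z of packer8_mid in the frame of gap between -0.005 and 0.004 m and y of packer8_mid in the frame of gap between -0.008 and 0.008 m and x of packer8_mid in the frame of gap between -0.014 and 0.002 m and angle between packer8_mid's own z axis and vertical below 0.12 rad and contact force between packer8 and panel above 1 N) or (z of packer12_mid in the frame of gap between -0.005 and 0.004 m and y of packer12_mid in the frame of gap between -0.008 and 0.008 m and x of packer12_mid in the frame of gap between -0.014 and 0.002 m and angle between packer12_mid's own z axis and vertical below 0.12 rad and contact force between packer12 and panel above 1 N) or (z of packer16_mid in the frame of gap between -0.005 and 0.004 m and y of packer16_mid in the frame of gap between -0.008 and 0.008 m and x of packer16_mid in the frame of gap between -0.014 and 0.002 m and angle between packer16_mid's own z axis and vertical below 0.12 rad and contact force between packer16 and panel above 1 N))), for 0.2 s.
At the end, for the whole second after the job is handed in: One packer is home in the middle gap: centre level with the board's top edge within 4 mm, within 8 mm of the screw sideways, lean under 0.12 rad, at rest, the board pressing on it with over 1 N. The other two are in their own pockets, within 10 mm of their start, lean under 0.2 rad (((z of packer8_mid in the frame of gap between -0.005 and 0.004 m and y of packer8_mid in the frame of gap between -0.008 and 0.008 m and x of packer8_mid in the frame of gap between -0.014 and 0.002 m and angle between packer8_mid's own z axis and vertical below 0.12 rad and contact force between packer8 and panel above 1 N and distance of each of packer12_mid, packer16_mid from where it was at the start of the episode below 0.01 m and angle between each of packer12_mid, packer16_mid's own z axis and vertical below 0.2 rad and linear speed of packer8 below 0.01 m/s) or (z of packer12_mid in the frame of gap between -0.005 and 0.004 m and y of packer12_mid in the frame of gap between -0.008 and 0.008 m and x of packer12_mid in the frame of gap between -0.014 and 0.002 m and angle between packer12_mid's own z axis and vertical below 0.12 rad and contact force between packer12 and panel above 1 N and distance of each of packer8_mid, packer16_mid from where it was at the start of the episode below 0.01 m and angle between each of packer8_mid, packer16_mid's own z axis and vertical below 0.2 rad and linear speed of packer12 below 0.01 m/s) or (z of packer16_mid in the frame of gap between -0.005 and 0.004 m and y of packer16_mid in the frame of gap between -0.008 and 0.008 m and x of packer16_mid in the frame of gap between -0.014 and 0.002 m and angle between packer16_mid's own z axis and vertical below 0.12 rad and contact force between packer16 and panel above 1 N and distance of each of packer8_mid, packer12_mid from where it was at the start of the episode below 0.01 m and angle between each of packer8_mid, packer12_mid's own z axis and vertical below 0.2 rad and linear speed of packer16 below 0.01 m/s))); the robot touches nothing.
It fails at once if the board is pushed with more than 40 N (a packer forced, or the board struck) (contact force between panel and anything else above 40 N).
It fails at once if the screw or the frame is pushed with more than 80 N (contact force between frame and anything else above 80 N).
It fails at once if a tool lying on the bench is moved by more than 30 mm (distance of any of tester, torch, plug_top from where it was at the start of the episode above 0.03 m).
It also fails if it takes over 72 s, if anything falls off the work surface, if the arm or the gripper's body presses on something with over 40 N, if the wrist force passes 120 N, or if a joint passes its speed limit or range.

ROBOT

A 7-joint arm with a two-finger parallel gripper is mounted at the origin on the work surface. World frame = base frame: x ahead of the robot, y to its left, z up, the work surface at z = 0. Lengths are in m, angles in rad, forces in N, time in s.
With the tool pointing down it reaches from about 0.425 to 0.975 m from the base axis. Payload 16.7 kg.
Tool frame: the origin (TCP) lies on the centre line of the jaws, within the pads' length; the fingertips stand 11 mm ahead of it and the grasp point (between the pads) lies 8 mm behind it (manip.tip_extent is the z of the fingertips in the tool frame, in m); z points along the fingers, y is the direction in which the jaws open and shut (so a half turn about z gives the same grasp; the last joint's range is limited). The gripper opens to 85 mm and grips with 20 to 120 N. Pads are 22 mm wide; open, the fingers measure 114 mm over their backs; the gripper's body (76 mm by 85 mm) begins 54 mm behind the grasp point. The pads swing forward as they close: fully open they stand 13 mm farther back than shut.
Start: joints at [0.964, 0.426, 0.074, 1.606, -0.034, 1.111, -0.067], TCP at [0.298, -0.605, 0.208] pointing down, gripper open.
Joint ranges: [-2.85, 2.85], [-0.5, 2.14], [-1.23, 1.37], [0.21, 2.46], [-1.02, 4.16], [0.16, 2.05], [-2.73, 2.73]. Speed limits (rad/s): [1.89, 1.89, 2.39, 2.39, 3.01, 3.01, 3.01].

INTERFACE

Orientations are given as a unit quaternion [w, x, y, z].
In Python, from bench import manip, eoat, kin, cams, order gives the robot as it stands. Calls block until the motion is done:
- manip.move_pose(position, orientation): joint-space move of the TCP to a pose.
- manip.move_straight(position, rot=None, rate=0.15): straight line of the TCP; rot=None keeps the orientation; rate is the mean speed in m/s.
- manip.movej(angles): joint-space move.
- eoat.gripper_to(opening, effort=None): finger opening in m; effort is the grip in N (None keeps the last); returns when the fingers have stopped.
- manip.hold(seconds).
- kin.inverse_kinematics(position, orientation): joint angles nearest the present ones, or None.
- manip.observe(): the state.
- cams.capture(name): name is "scene" or "top"; returns a dict with "color" (480x640x3 uint8, blue, green, red), "fx", "fy", "cx", "cy" (pixels), "origin" and "attitude" of the camera in the world. Camera axes: x right, y down, z forward; pixel columns grow to the right and rows downward; lengths in m; the calibration is good to about 2 mm. A picture is of the moment at which its call begins. There is no depth.
A pose or a line that the arm cannot do raises manip.PlanningError and nothing moves.
- order.close_job(): hands the job in, once; it reports no verdict.
The state is a dict: "t": time; "qpos": joint angles; "joint_velocities": joint speeds; "joint_efforts": joint torques, N m; "tcp_pos": TCP position; "ee_rot": TCP orientation; "ft_force": force on the tool from outside, world axes, zero at the start; "wrist_torque": the same for the moment, N m; "opening": finger opening in m.
Only numpy, scipy, OpenCV 4.12 (cv2) and the standard library are available. Lean on these libraries where they do the work, as an engineer would, in place of code of your own. Each camera call takes 0.05 s, during which the arm holds its last target.

## Working session

There is one attempt and no reset: what is moved stays moved. The work goes in short steps, each a Python script; the robot and the scene stay as the last script left them, time stands still between calls to the robot, and variables do not carry over. Pictures are saved under pics/ and viewed, and the job is handed in when it is done.

```bash
ls; mkdir -p pics; python3 - <<'E'
from bench import manip,eoat,kin,cams,order
import cv2
for n in ("scene","top"):
    c=cams.capture(n); cv2.imwrite(f"pics/{n}0.png",c["color"]); print(n,c["fx"],c["fy"],c["cx"],c["cy"],c["origin"],c["attitude"])
s=manip.observe(); print(s, manip.tip_extent)
E
```

```text
pics
scene 459.40504563662614 459.40504563662614 328.5408663692382 237.4660989351771 [ 1.18291905 -0.06849483  0.80965433] [-0.29377576  0.73659787  0.56987105 -0.21532852]
top 452.6644979561594 452.6644979561594 322.5060876151197 237.25723777370868 [0.43052078 0.10714723 1.13337438] [-0.05967264  0.71166397 -0.69801793  0.05238823]
{'t': 0.1, 'qpos': array([ 0.96349862,  0.42668688,  0.0738703 ,  1.60657045, -0.03411888,
        1.11076224, -0.06711277]), 'joint_velocities': array([ 0.00095608, -0.00085255,  0.0010367 ,  0.00093236, -0.00139687,
        0.00051501, -0.00113591]), 'joint_efforts': array([ 1.10327115e-02, -9.51528883e+01,  3.77346173e+00, -4.64403391e+01,
        1.98227016e-02,  6.40040860e-03, -1.96868092e-05]), 'tcp_pos': array([ 0.29812506, -0.60515036,  0.2070574 ]), 'ee_rot': array([-5.58738148e-04,  9.73924546e-01,  2.26871414e-01, -1.68171458e-04]), 'ft_force': array([-0.09516397,  0.30628508,  0.00427988]), 'wrist_torque': array([ 0.00561805, -0.02685278,  0.07138318]), 'opening': 0.085446078677332} 0.011
```

View pics/scene0.png

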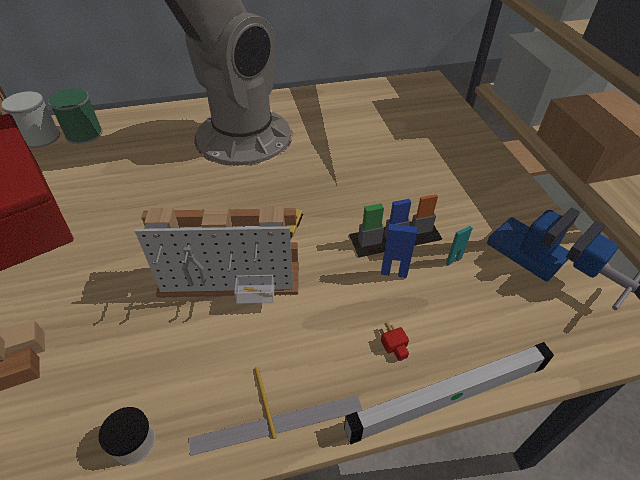

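View pics/top0.png

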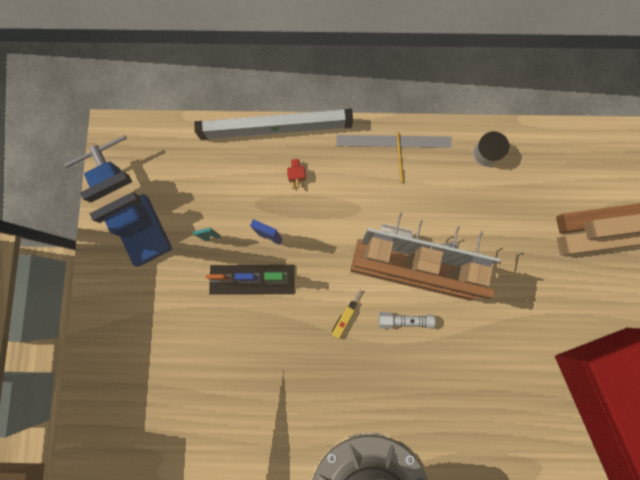

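```bash
cat > h.py <<'E'
import numpy as np, cv2
from scipy.spatial.transform import Rotation as R
from bench import manip,eoat,kin,cams,order
def RQ(q): q=np.asarray(q); return R.from_quat([q[1],q[2],q[3],q[0]])
def Q(r): x=r.as_quat(); return np.array([x[3],x[0],x[1],x[2]])
class Cam:
    def __init__(s,n,save=None):
        c=cams.capture(n); s.c=c; s.img=c["color"]; s.o=np.array(c["origin"]); s.M=RQ(c["attitude"]).as_matrix()
        if save: cv2.imwrite(save,s.img)
    def ray(s,u,v):
        d=s.M@np.array([(u-s.c["cx"])/s.c["fx"],(v-s.c["cy"])/s.c["fy"],1]); return d/np.linalg.norm(d)
    def atz(s,u,v,z):
        d=s.ray(u,v); return s.o+d*(z-s.o[2])/d[2]
    def proj(s,p):
        q=s.M.T@(np.asarray(p)-s.o); return np.array([q[0]/q[2]*s.c["fx"]+s.c["cx"],q[1]/q[2]*s.c["fy"]+s.c["cy"]])
def crop(img,x0,y0,x1,y1,k,name):
    cv2.imwrite(name,cv2.resize(img[y0:y1,x0:x1],None,fx=k,fy=k,interpolation=cv2.INTER_CUBIC))
E
python3 - <<'E'
from h import *
t=Cam("top"); s=Cam("scene")
for p in [(0,0,0),(.3,-.6,.2),(.5,0,0),(.5,.2,0)]: print(p,t.proj(p),s.proj(p))
crop(t.img,340,190,520,310,4,"pics/t_board.png")
crop(t.img,190,210,310,310,6,"pics/t_cad.png")
crop(s.img,120,190,320,310,4,"pics/s_board.png")
crop(s.img,340,180,480,285,5,"pics/s_cad.png")
E
```

```text
(0, 0, 0) [369.24216518 498.61539332] [244.25491098 135.35274776]
(0.3, -0.6, 0.2) [683.82301431 384.02245421] [-45.23331922 177.05036936]
(0.5, 0, 0) [369.99472645 282.38465035] [274.38841022 259.28053397]
(0.5, 0.2, 0) [289.87837064 280.81622076] [357.65026847 243.54191386]
```

View pics/t_board.png

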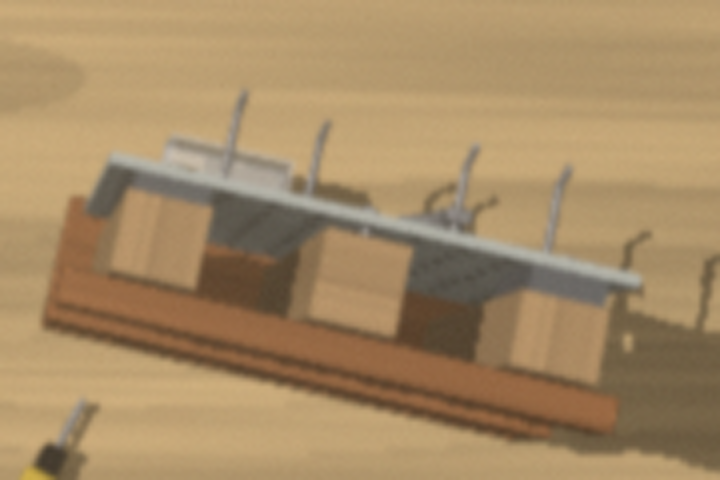

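View pics/t_cad.png

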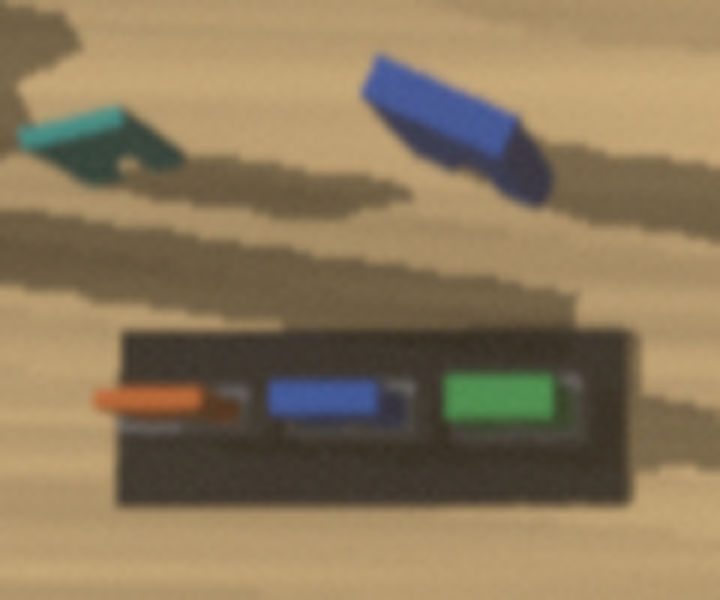

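View pics/s_board.png

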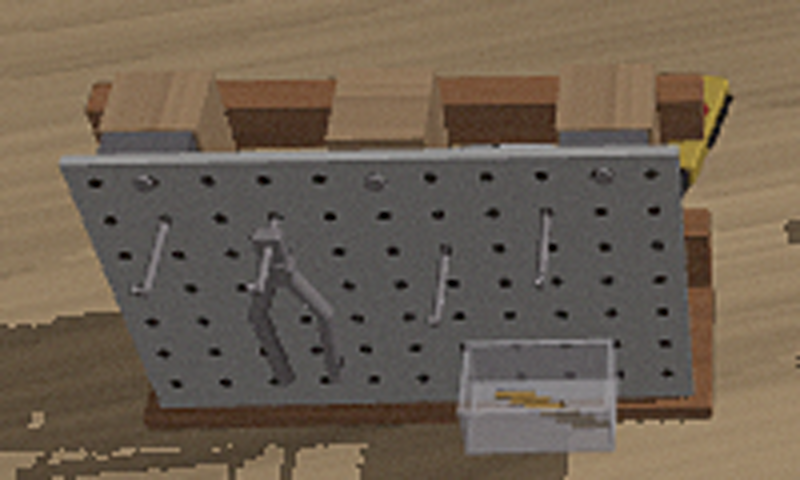

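View pics/s_cad.png

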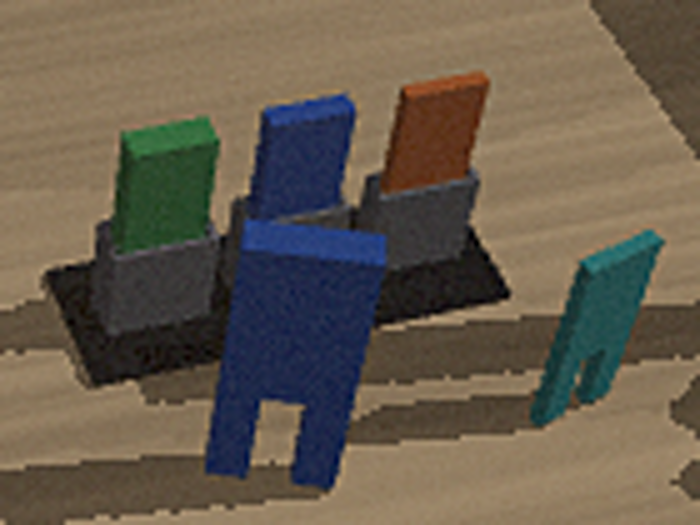

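```bash
python3 - <<'E'
from h import *
t=Cam("top"); s=Cam("scene")
crop(t.img,405,235,455,275,16,"pics/t_mid.png")
crop(s.img,190,205,260,245,11,"pics/s_mid.png")
# triangulate corners
def tri(a,b):
    d1=t.ray(*a); d2=s.ray(*b); A=np.stack([d1,-d2],1); k=np.linalg.lstsq(A,s.o-t.o,rcond=None)[0]
    p=t.o+k[0]*d1; q=s.o+k[1]*d2; return (p+q)/2,np.linalg.norm(p-q)
L=(340+112/4,190+155/4);Rr=(340+641/4,190+282/4)
Ls=(120+680/4,190+148/4);Rs=(120+60/4,190+160/4)
print(tri(L,Ls),tri(Rr,Rs),t.atz(*L,.2),t.atz(*Rr,.2),s.atz(*Ls,.2),s.atz(*Rs,.2))
E
```

```text
(array([0.59959937, 0.02416116, 0.20049793]), np.float64(0.0013221323661817498)) (array([ 0.53810832, -0.24960874,  0.19929233]), np.float64(0.0003312745325779383)) [0.59955779 0.02346785 0.2       ] [ 0.53802215 -0.24951522  0.2       ] [0.59929196 0.0248781  0.2       ] [ 0.53892827 -0.249227    0.2       ]
```

View pics/t_mid.png

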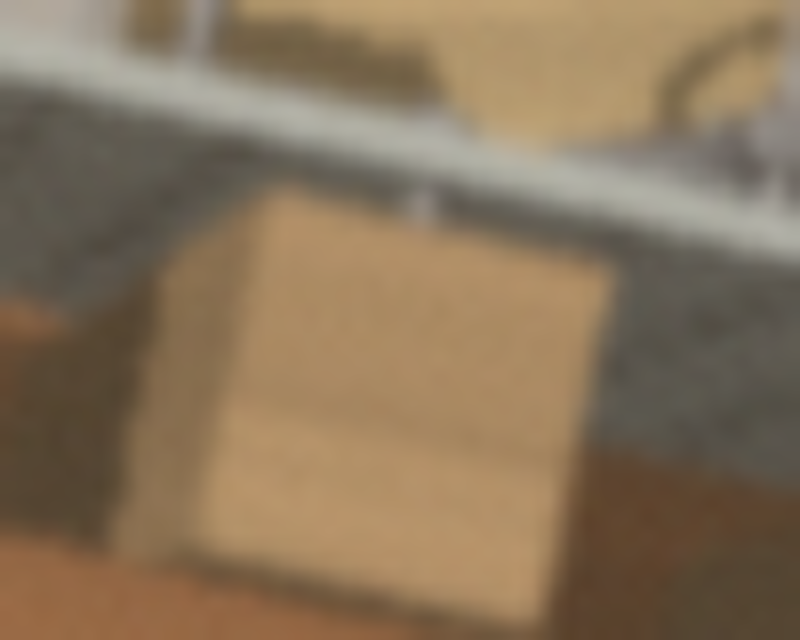

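View pics/s_mid.png

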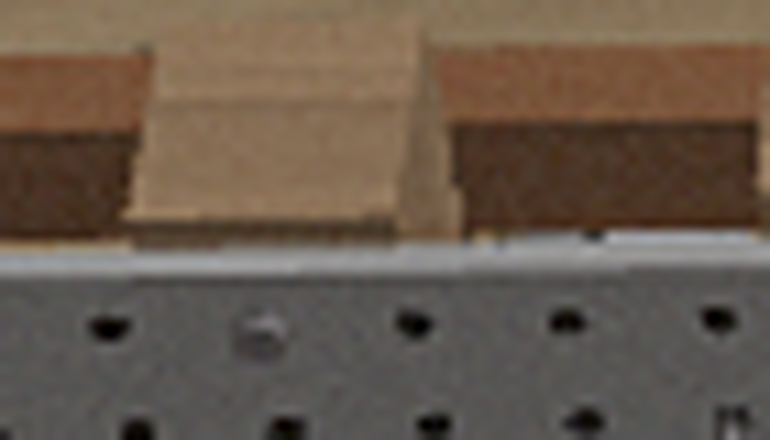

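```bash
python3 - <<'E'
from h import *
from scipy.ndimage import map_coordinates as mc
t=Cam("top"); s=Cam("scene")
psi=-0.221
ex=np.array([np.cos(psi),np.sin(psi),0]); ey=np.array([-np.sin(psi),np.cos(psi),0])
g0=np.array([.569,-.1125,.2])
# rectified slice at z=.2 in both cams
for c,n in((t,"t"),(s,"s")):
    xs=np.arange(-.03,.02,.00025); ys=np.arange(.04,-.04,-.00025)
    P=g0+xs[::-1,None,None]*ex+ys[None,:,None]*ey
    q=(P-c.o)@c.M; u=q[...,0]/q[...,2]*c.c["fx"]+c.c["cx"]; v=q[...,1]/q[...,2]*c.c["fy"]+c.c["cy"]
    im=cv2.remap(c.img,u.astype(np.float32),v.astype(np.float32),cv2.INTER_CUBIC)
    big=cv2.resize(im,None,fx=2,fy=2)
    for k in range(-30,20,5):
        yy=int((0.02-k/1000)/.00025*2); cv2.line(big,(0,yy),(12,yy),(0,0,255),1); cv2.putText(big,str(k),(14,yy+4),0,.35,(0,0,255))
    for k in range(-40,40,10):
        xx=int((0.04-k/1000)/.00025*2); cv2.line(big,(xx,0),(xx,8),(255,0,0),1); cv2.putText(big,str(k),(xx,18),0,.35,(255,0,0))
    cv2.imwrite(f"pics/rect_{n}.png",big)
E
```

```text
(no output)
```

View pics/rect_t.png

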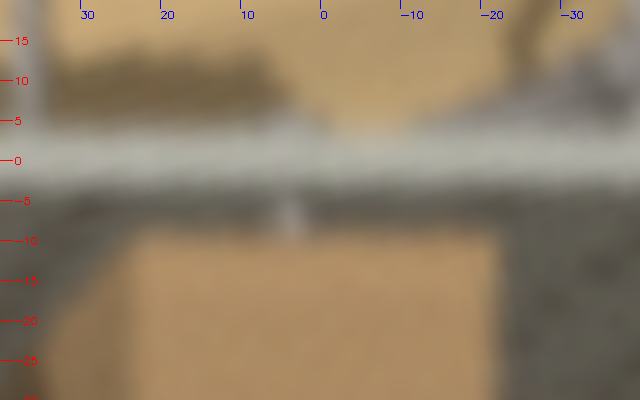

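View pics/rect_s.png

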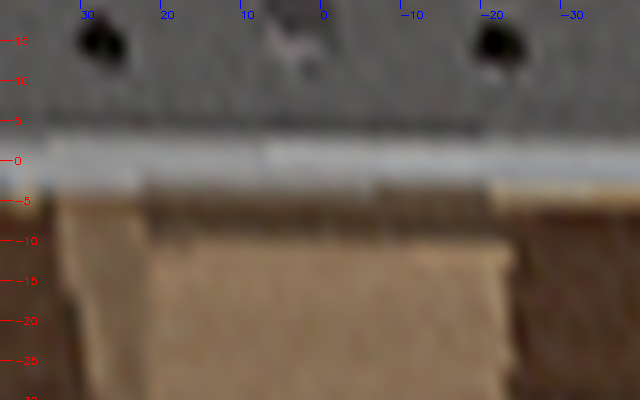

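```bash
cat >> h.py <<'E'
def tri(t,s,a,b):
    d1=t.ray(*a); d2=s.ray(*b); A=np.stack([d1,-d2],1); k=np.linalg.lstsq(A,s.o-t.o,rcond=None)[0]
    p=t.o+k[0]*d1; q=s.o+k[1]*d2; return (p+q)/2,np.linalg.norm(p-q)
def rect(c,o,psi,x0,x1,y0,y1,name,step=.00025,k=2):
    ex=np.array([np.cos(psi),np.sin(psi),0]); ey=np.array([-np.sin(psi),np.cos(psi),0])
    xs=np.arange(x1,x0,-step); ys=np.arange(y1,y0,-step)
    P=np.asarray(o)+xs[:,None,None]*ex+ys[None,:,None]*ey
    q=(P-c.o)@c.M; u=q[...,0]/q[...,2]*c.c["fx"]+c.c["cx"]; v=q[...,1]/q[...,2]*c.c["fy"]+c.c["cy"]
    im=cv2.remap(c.img,u.astype(np.float32),v.astype(np.float32),cv2.INTER_CUBIC)
    big=cv2.resize(im,None,fx=k,fy=k)
    for m in range(int(np.ceil(x0*200))*5,int(x1*1000)+1,5):
        yy=int((x1-m/1000)/step*k); cv2.line(big,(0,yy),(12,yy),(0,0,255),1); cv2.putText(big,str(m),(14,yy+4),0,.35,(0,0,255))
    for m in range(int(np.ceil(y0*100))*10,int(y1*1000)+1,10):
        xx=int((y1-m/1000)/step*k); cv2.line(big,(xx,0),(xx,8),(255,0,0),1); cv2.putText(big,str(m),(xx,18),0,.35,(255,0,0))
    cv2.imwrite(name,big)
E
python3 - <<'E'
from h import *
t=Cam("top"); s=Cam("scene")
T=lambda x,y:(190+x/6,210+y/6); S=lambda x,y:(340+x/5,180+y/5)
# far-left/front corners: front-right corner (lower y) etc. top: front edge = upper
print("orange +y front",tri(t,s,T(95,390),S(486,80)))
print("orange -y back",tri(t,s,T(203,408),S(405,84)))
print("orange +y back",tri(t,s,T(96,413),S(486,71)))
print("green -y front",tri(t,s,T(555,374),S(124,150)))
print("green +y front",tri(t,s,T(444,375),S(217,140)))
print("blue -y front",tri(t,s,T(377,380),S(264,121)))
print("blue +y front",tri(t,s,T(268,380),S(355,107)))
print("base", t.atz(*T(118,330),0.005),t.atz(*T(118,505),.005),t.atz(*T(632,505),.005),t.atz(*T(632,330),.005))
E
```

```text
orange +y front (array([0.50225944, 0.38033066, 0.11460691]), np.float64(0.0005162315131793818))
orange -y back (array([0.49686286, 0.34089359, 0.1156865 ]), np.float64(0.003240984727817746))
orange +y back (array([0.49448192, 0.38196796, 0.11257113]), np.float64(0.0035640265191068557))
green -y front (array([0.51098189, 0.20614915, 0.11918834]), np.float64(0.002565385089221979))
green +y front (array([0.51032876, 0.24893944, 0.11473884]), np.float64(0.0012283616150137973))
blue -y front (array([0.5073994 , 0.27254484, 0.11830192]), np.float64(0.0031245034524247923))
blue +y front (array([0.50704004, 0.31475005, 0.11688053]), np.float64(0.0009392827881917848))
base [0.53527795 0.40190141 0.005     ] [0.46280109 0.39758207 0.005     ] [0.46700158 0.18504014 0.005     ] [0.53940108 0.1871801  0.005     ]
```

```bash
python3 - <<'E'
from h import *
t=Cam("top"); s=Cam("scene")
rect(t,[.4985,.361,.115],.025,-.02,.02,-.03,.03,"pics/ro_t.png",k=2)
rect(s,[.4985,.361,.115],.025,-.02,.02,-.03,.03,"pics/ro_s.png",k=2)
a=cv2.imread("pics/ro_t.png");b=cv2.imread("pics/ro_s.png")
cv2.imwrite("pics/ro.png",np.vstack([a[:300],b[:300]]))
E
```

```text
(no output)
```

View pics/ro.png

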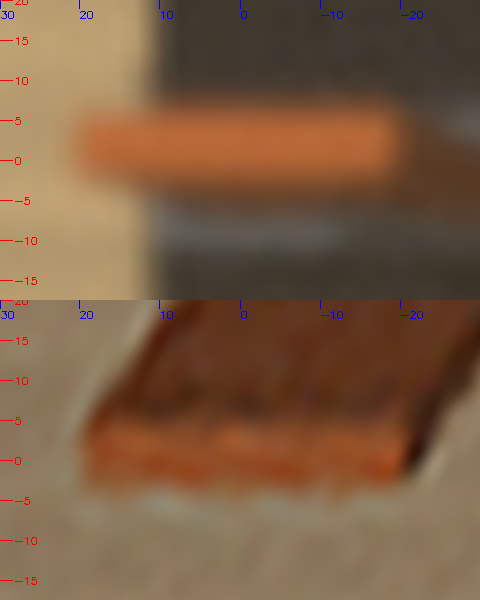

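```bash
cat >> h.py <<'E'
def down(psi,sgn=1):
    y=sgn*np.array([np.cos(psi),np.sin(psi),0]); z=np.array([0,0,-1.]); x=np.cross(y,z)
    return Q(R.from_matrix(np.stack([x,y,z],1)))
PC=.025; PB=-.221
exB=np.array([np.cos(PB),np.sin(PB),0]); eyB=np.array([-np.sin(PB),np.cos(PB),0])
GAP=np.array([.569,-.1125,.2])-.003*exB
def st(m=""):
    o=manip.observe(); f=np.array(o["ft_force"]); print(m,"t%.2f"%o["t"],np.round(o["tcp_pos"],4),"F",np.round(f,1),"op %.4f"%o["opening"]); return o
E
python3 - <<'E'
from h import *
for sg in(1,-1):
    for p,ps in(([.4995,.361,.25],PC),([.4995,.361,.085],PC),(GAP+[0,0,.13],PB),(GAP+[0,0,.02],PB)):
        q=kin.inverse_kinematics(p,down(ps,sg)); print(sg,None if q is None else np.round(q,2))
E
```

```text
1 [ 0.03  0.48 -1.04  1.65  0.43  1.26 -1.06]
1 [ 0.03  0.71 -1.06  1.8   0.71  1.07 -1.27]
1 [ 0.37  0.2  -0.34  1.65  0.07  1.3  -0.2 ]
1 [ 0.38  0.28 -0.35  1.8   0.11  1.08 -0.24]
-1 [ 0.03  0.47 -1.03  1.65  0.42  1.26  2.08]
-1 [ 0.01  0.69 -1.03  1.8   0.68  1.05  1.89]
-1 [ 0.98  0.37 -1.16  1.62  0.35  1.38  2.7 ]
-1 [ 0.88  0.43 -1.02  1.77  0.39  1.17  2.66]
```

```bash
python3 - <<'E'
from h import *
p=manip.observe()["tcp_pos"]
manip.move_straight([p[0],p[1],.30],rate=.3)
manip.move_pose([.4995,.361,.24],down(PC)); st("above")
eoat.gripper_to(.045,50)
manip.move_straight([.4995,.361,.14],rate=.2); st()
t=Cam("top","pics/t1.png"); s=Cam("scene","pics/s1.png")
crop(t.img,150,200,350,350,4,"pics/t1c.png"); crop(s.img,330,100,530,250,4,"pics/s1c.png")
E
```

```text
above t4.51 [0.5    0.3604 0.2399] F [ 0.5 -0.  -0.1] op 0.0854
 t5.63 [0.4997 0.3616 0.1409] F [ 0.7 -0.5  1. ] op 0.0453
```

View pics/s1c.png

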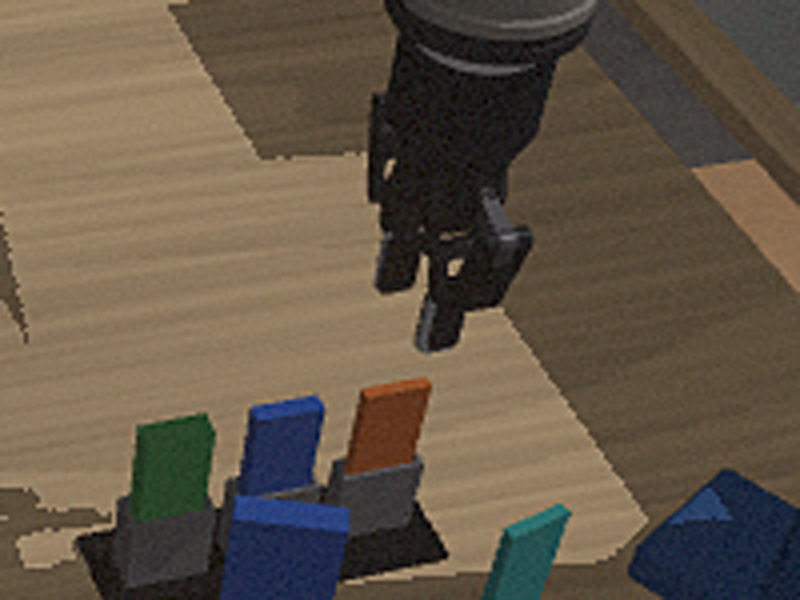

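View pics/t1c.png

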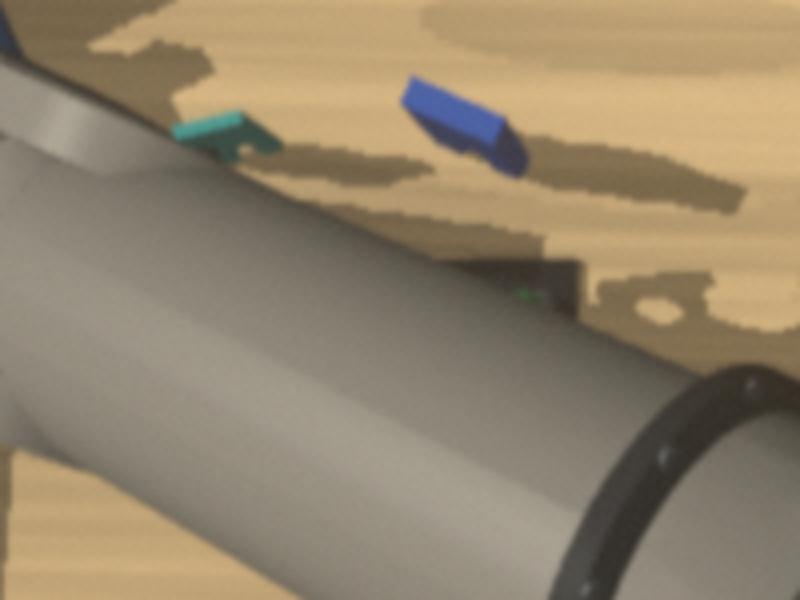

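```bash
python3 - <<'E'
from h import *
for z in(.11,.086):
    manip.move_straight([.4995,.361,z],rate=.12); st()
eoat.gripper_to(.0,50); st("grip")
manip.hold(.2);o=st()
s=Cam("scene","pics/s2.png"); crop(s.img,380,120,500,250,5,"pics/s2c.png")
E
```

```text
t6.13 [0.4993 0.361  0.11  ] F [-0.2  0.2  0. ] op 0.0450
 t6.48 [0.4993 0.361  0.0859] F [0.2 0.3 1. ] op 0.0451
grip t6.91 [0.4999 0.3613 0.0866] F [-0.1 -0.9  6.9] op 0.0059
 t7.11 [0.4999 0.3613 0.0867] F [0.9 0.1 6.4] op 0.0058
```

View pics/s2c.png

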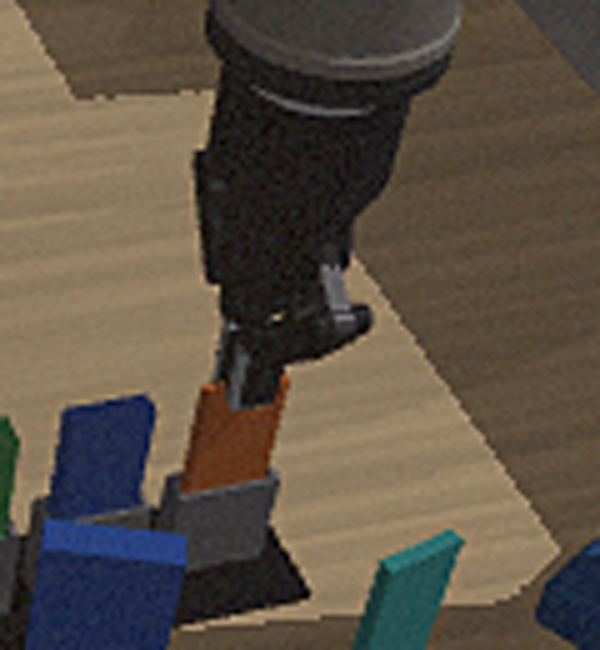

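```bash
python3 - <<'E'
from h import *
s=Cam("scene")
for z in(.115,.105,.0867,.0757,.056): print(z,(s.proj([.5079,.361,z])-[380,120])*5, (s.proj([.4999,.361,z])-[380,120])*5)
E
```

```text
0.115 [252.23380762 394.42666436] [245.09735839 382.75267775]
0.105 [248.23905751 410.79551845] [241.17281962 399.12189362]
0.0867 [241.07317626 440.15837249] [234.13218454 428.48831913]
0.0757 [236.85330017 457.44970084] [229.98564298 445.78350662]
0.056 [229.45454739 487.76676725] [222.71471504 476.11048155]
```

```bash
python3 - <<'E'
from h import *
s=Cam("scene")
def atx(u,v,x):
    d=s.ray(u,v); return s.o+d*(x-s.o[0])/d[0]
for x in(.522,.53): print(atx(438.8,187.5,x))
for x in(.504,.51,.515): print(atx(380+255/5,120+405/5,x), atx(380+245/5,120+382/5,.5))
crop(s.img,405,150,455,220,12,"pics/s2d.png")
E
```

```text
[0.522      0.36560136 0.15968831]
[0.53       0.3603469  0.16755573]
[0.504      0.36622391 0.10389918] [0.5        0.36079581 0.11558867]
[0.51       0.36238205 0.11013635] [0.5        0.36079581 0.11558867]
[0.515      0.3591805  0.11533399] [0.5        0.36079581 0.11558867]
```

View pics/s2d.png

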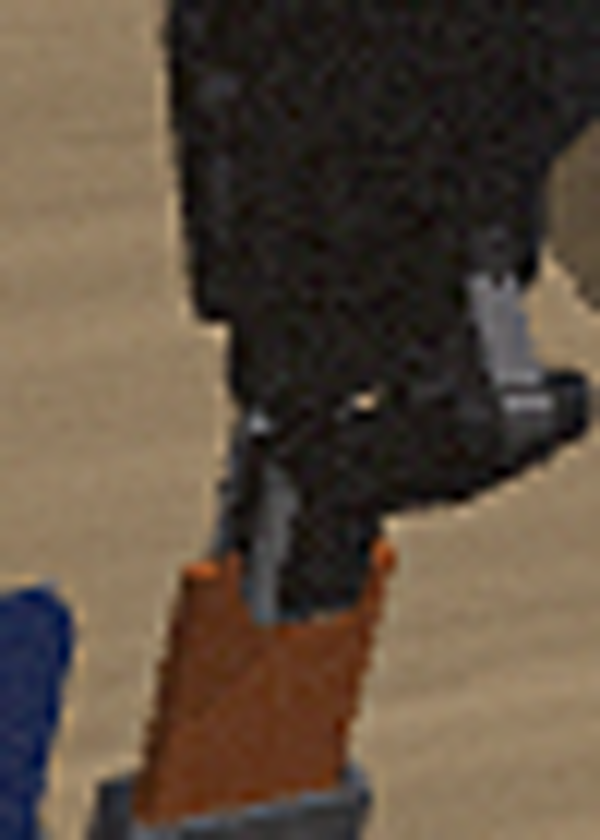

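```bash
python3 - <<'E'
from h import *
o=st(); print(o["ee_rot"],down(PC), o["wrist_torque"])
eoat.gripper_to(.045,50); st("open")
s=Cam("scene"); crop(s.img,390,120,470,230,7,"pics/s3a.png")
manip.move_straight([.4995,.361,.068],rate=.1); st()
s=Cam("scene"); crop(s.img,390,120,470,230,7,"pics/s3b.png")
a=np.hstack([cv2.imread("pics/s3a.png"),cv2.imread("pics/s3b.png")]); cv2.imwrite("pics/s3.png",cv2.resize(a,(800,550)))
E
```

```text
t7.26 [0.4998 0.3614 0.0867] F [ 0.9 -1.1  6.8] op 0.0061
[1.09234231e-04 6.98225598e-01 7.15877607e-01 5.04346136e-04] [0.         0.69821293 0.71589014 0.        ] [-0.12952724 -0.01133998  0.03433463]
open t7.72 [0.4994 0.361  0.0859] F [-0.5  0.8 -0.4] op 0.0449
 t8.10 [0.4989 0.3607 0.0669] F [-0.6 -0.7 -0. ] op 0.0450
```

View pics/s3.png

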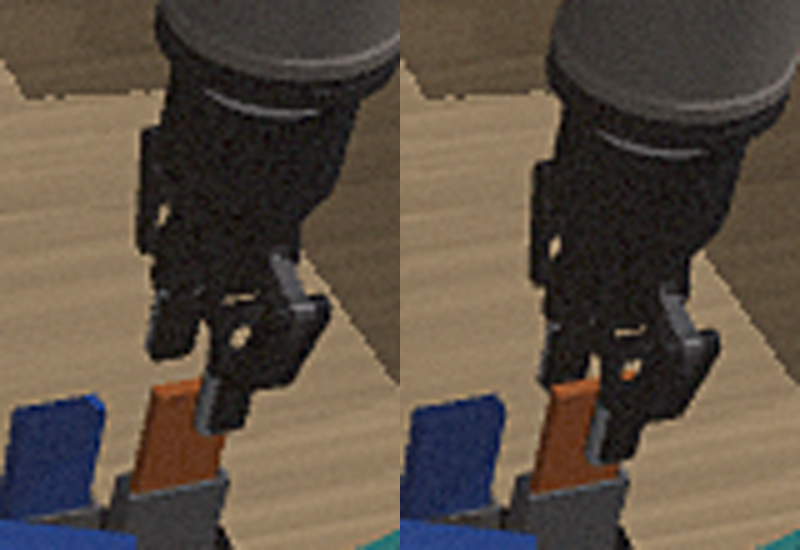

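```bash
python3 - <<'E'
from h import *
s=Cam("scene")
def atx(u,v,x):
    d=s.ray(u,v); return np.round(s.o+d*(x-s.o[0])/d[0],4)
print("L front",atx(434,206,.522),atx(434,206,.535),"rear",atx(424,191,.477))
print("R front",atx(390+212/5,120+465/5,.522),atx(390+212/5,120+465/5,.535))
E
```

```text
L front [0.522  0.3654 0.105 ] [0.535  0.3569 0.1189] rear [0.477  0.359  0.1124]
R front [0.522  0.3659 0.083 ] [0.535  0.3574 0.0973]
```

```bash
python3 - <<'E'
from h import *
manip.move_straight([.4997,.361,.0625],rate=.1); st()
eoat.gripper_to(0,50); st("grip")
s=Cam("scene"); crop(s.img,390,120,470,230,7,"pics/s4a.png")
p=manip.observe()["tcp_pos"]
manip.move_straight([p[0],p[1],p[2]+.02],rate=.06); st()
s=Cam("scene"); crop(s.img,390,120,470,230,7,"pics/s4b.png")
a=np.hstack([cv2.imread("pics/s4a.png"),cv2.imread("pics/s4b.png")]); cv2.imwrite("pics/s4.png",cv2.resize(a,(800,550)))
E
```

```text
t8.45 [0.4996 0.3609 0.0622] F [-0.9 -0.6  0.5] op 0.0452
grip t8.87 [0.4997 0.3611 0.0627] F [-1.9 -0.6  2.8] op 0.0074
 t9.40 [0.5    0.3611 0.0831] F [-0.1 -0.4 -1.3] op 0.0072
```

View pics/s4.png

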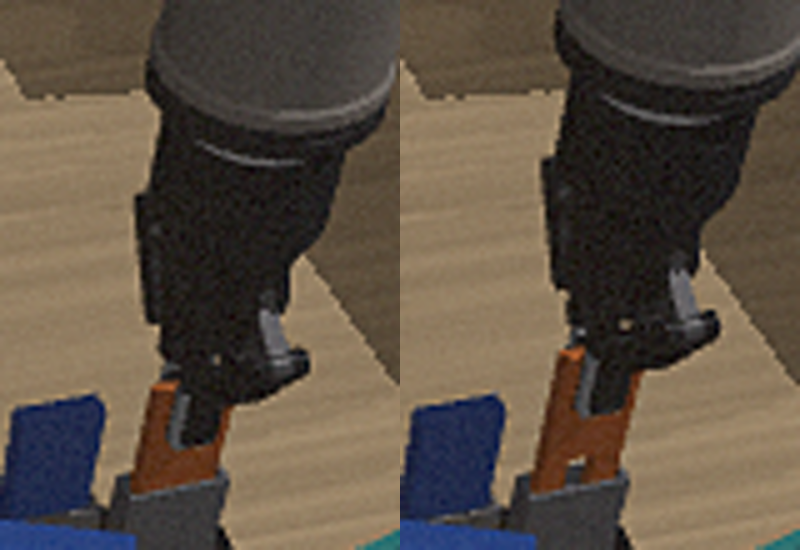

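```bash
python3 - <<'E'
from h import *
manip.move_straight([.5,.361,.33],rate=.2); st("up")
pt=GAP-.003*exB
manip.move_pose([pt[0],pt[1],.33],down(PB)); st("over")
manip.move_straight([pt[0],pt[1],.275],rate=.12); manip.hold(.2); o=st("low"); print(pt,o["ee_rot"],down(PB))
s=Cam("scene"); t=Cam("top"); crop(s.img,160,130,300,260,5,"pics/s5.png");crop(t.img,370,180,500,300,5,"pics/t5.png")
E
```

```text
up t10.83 [0.4997 0.3606 0.3289] F [ 0.2  0.8 -1.2] op 0.0071
over t12.57 [ 0.5634 -0.1098  0.3301] F [-0.4 -0.3 -0.4] op 0.0071
low t13.38 [ 0.5635 -0.1111  0.2757] F [-0.7  0.1  0.6] op 0.0073
[ 0.56314593 -0.11118477  0.2       ] [4.57210732e-04 7.80757726e-01 6.24833624e-01 3.25842435e-04] [0.         0.78077058 0.62481781 0.        ]
```

View pics/s5.png

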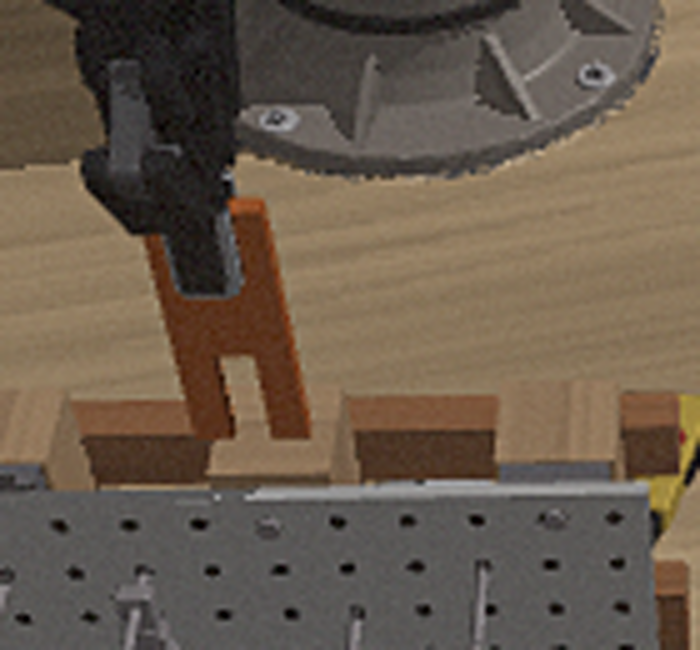

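View pics/t5.png

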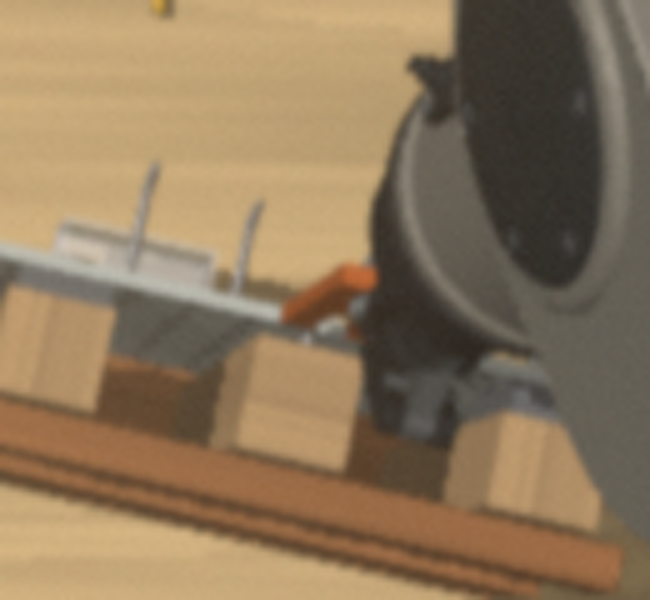

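```bash
cat >> h.py <<'E'
def model(c,ctr,th,psi=PB):
    ex=np.array([np.cos(psi),np.sin(psi),0]); ey=np.array([-np.sin(psi),np.cos(psi),0]); ez=np.array([0,0,1])
    out={}
    for n,y,z in(("foot-y",-.02,-.0525),("foot-yi",-.007,-.0525),("foot+yi",.007,-.0525),("foot+y",.02,-.0525),("top+y",.02,.0525),("top-y",-.02,.0525),("slot-",-.007,-.0105),("slot+",.007,-.0105)):
        out[n]=[c.proj(ctr+sx*th/2*ex+y*ey+z*ez) for sx in(1,-1)]
    return out
E
python3 - <<'E'
from h import *
s=Cam("scene");t=Cam("top"); ctr=np.array(manip.observe()["tcp_pos"])
for n,(f,b) in model(s,ctr,.008).items(): print(n,np.round((f-[160,130])*5),np.round((b-[160,130])*5))
for n,(f,b) in model(t,ctr,.008).items(): print("T",n,np.round((f-[370,180])*5),np.round((b-[370,180])*5))
crop(s.img,190,195,230,225,20,"pics/s6.png"); crop(t.img,415,225,455,255,20,"pics/t6.png")
crop(s.img,180,165,225,225,12,"pics/s6.png")
E
```

```text
foot-y [198. 446.] [201. 430.]
foot-yi [235. 445.] [238. 429.]
foot+yi [274. 444.] [277. 429.]
foot+y [311. 444.] [313. 428.]
top+y [261. 215.] [265. 200.]
top-y [137. 217.] [141. 201.]
slot- [213. 359.] [216. 343.]
slot+ [254. 358.] [257. 343.]
T foot-y [378. 330.] [374. 349.]
T foot-yi [346. 323.] [342. 342.]
T foot+yi [312. 315.] [308. 333.]
T foot+y [281. 307.] [277. 326.]
T top+y [344. 264.] [340. 285.]
T top-y [454. 290.] [449. 311.]
T slot- [373. 307.] [369. 327.]
T slot+ [337. 299.] [333. 319.]
```

View pics/s6.png

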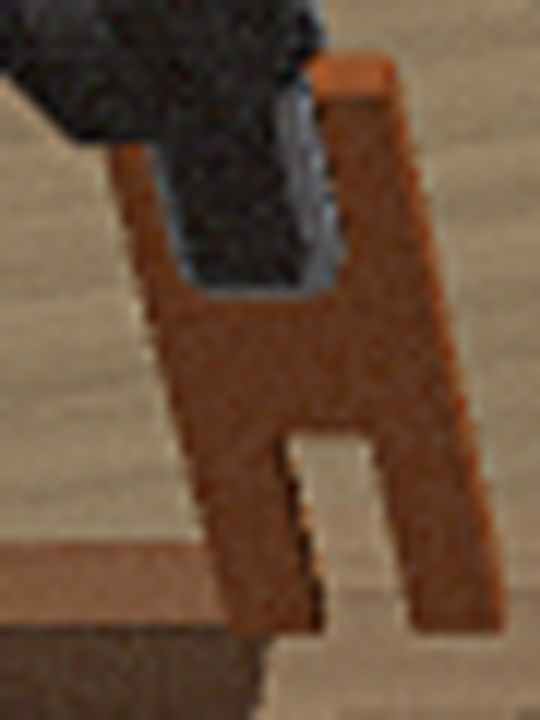

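View pics/t6.png

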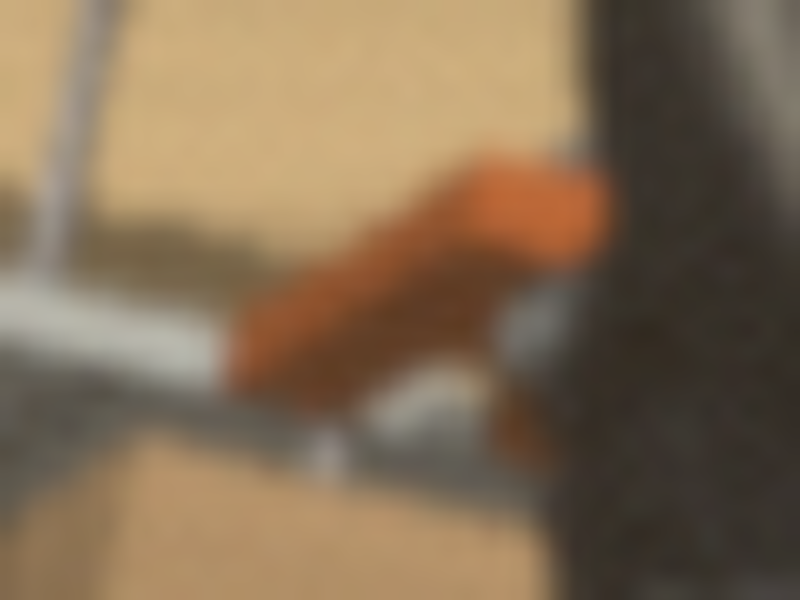

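```bash
cat >> h.py <<'E'
def force(n=3):
    f=[]
    for _ in range(n): manip.hold(.02); f.append(manip.observe()["ft_force"])
    return np.mean(f,0)
def descend(xy,z0,z1,step,fmax,F0,rate=.03,fixed=True,kx=0.):
    xy=np.array(xy,float); z=z0; i=0
    while z>z1:
        z=max(z-step,z1); manip.move_straight([xy[0],xy[1],z],rate=rate)
        f=force()-F0; o=manip.observe(); i+=1
        d=np.array(o["tcp_pos"])-[GAP[0],GAP[1],.2]
        print("cmd z %.4f gapframe x %.1f y %.1f z %.1f mm | F n %.1f e %.1f z %.1f op %.1f t %.2f"%(z,1e3*d@exB,1e3*d@eyB,1e3*d[2],f@exB,f@eyB,f[2],1e3*o["opening"],o["t"]))
        if f[2]>fmax: print("STOP"); break
        xy+=np.clip(kx*(f@exB),-.0007,.0007)*exB[:2]
    return xy,z
E
python3 - <<'E'
from h import *
pt=GAP-.003*exB
F0=force(5); print(F0)
manip.move_straight([pt[0],pt[1],.258],rate=.05)
descend(pt[:2],.258,.240,.0015,10,F0)
E
```

```text
[-0.14936769 -0.32137541 -0.41648885]
cmd z 0.2565 gapframe x -3.0 y -0.0 z 56.6 mm | F n 0.0 e 0.2 z -0.2 op 7.1 t 14.46
cmd z 0.2550 gapframe x -3.0 y -0.0 z 55.0 mm | F n -0.3 e 0.3 z -0.4 op 7.5 t 14.76
cmd z 0.2535 gapframe x -3.0 y -0.0 z 53.5 mm | F n -0.4 e 0.4 z 0.6 op 7.0 t 15.06
cmd z 0.2520 gapframe x -3.0 y 0.0 z 51.9 mm | F n 0.4 e 0.2 z 0.4 op 7.0 t 15.36
cmd z 0.2505 gapframe x -3.0 y -0.0 z 50.5 mm | F n 0.1 e 0.7 z 0.3 op 7.5 t 15.66
cmd z 0.2490 gapframe x -3.1 y 0.1 z 49.0 mm | F n -1.3 e 0.9 z 1.6 op 7.3 t 15.96
cmd z 0.2475 gapframe x -3.3 y -0.0 z 47.3 mm | F n -3.3 e 0.6 z 0.6 op 7.0 t 16.26
cmd z 0.2460 gapframe x -3.3 y -0.0 z 45.7 mm | F n -3.3 e 0.4 z -1.5 op 7.5 t 16.56
cmd z 0.2445 gapframe x -3.2 y -0.0 z 44.3 mm | F n -3.2 e 1.1 z -0.9 op 7.2 t 16.86
cmd z 0.2430 gapframe x -3.1 y -0.0 z 42.9 mm | F n -3.4 e 0.4 z -1.5 op 7.3 t 17.16
cmd z 0.2415 gapframe x -3.1 y -0.0 z 41.4 mm | F n -3.8 e 0.6 z -1.4 op 7.3 t 17.46
cmd z 0.2400 gapframe x -3.1 y -0.0 z 39.9 mm | F n -3.5 e 0.8 z -1.7 op 7.2 t 17.76
```

```bash
python3 - <<'E'
from h import *
pt=GAP-.003*exB; F0=np.array([-.15,-.32,-.42])
for dx in(-.0006,-.0012,-.0018,-.0024,-.003):
    q=pt+dx*exB; manip.move_straight([q[0],q[1],.24],rate=.03); f=force(5)-F0; o=manip.observe(); d=np.array(o["tcp_pos"])-[GAP[0],GAP[1],.2]
    print(dx,"x %.2f F n %.1f e %.1f z %.1f tq %s"%(1e3*d@exB,f@exB,f@eyB,f[2],np.round(o["wrist_torque"],2)))
    if f@exB>8: break
E
```

```text
-0.0006 x -3.53 F n -2.8 e 0.7 z -1.6 tq [0.19 0.86 0.06]
-0.0012 x -3.92 F n -0.1 e 0.5 z -2.1 tq [ 0.09 -0.    0.06]
-0.0018 x -4.37 F n 3.9 e 0.5 z -3.1 tq [-0.2  -1.09  0.06]
-0.0024 x -4.79 F n 6.0 e 0.2 z -4.5 tq [-0.32 -1.77  0.07]
-0.003 x -5.09 F n 8.0 e 0.6 z -5.9 tq [-0.46 -2.34  0.03]
```

```bash
python3 - <<'E'
from h import *
F0=np.array([-.15,-.32,-.42])
pt=GAP-.0041*exB
manip.move_straight([pt[0],pt[1],.24],rate=.03)
print(descend(pt[:2],.24,.212,.003,14,F0,rate=.03,kx=.0001))
s=Cam("scene"); crop(s.img,160,130,300,260,5,"pics/s7.png")
E
```

```text
cmd z 0.2370 gapframe x -4.2 y 0.0 z 36.7 mm | F n 2.8 e 0.2 z -3.6 op 7.2 t 19.98
cmd z 0.2340 gapframe x -4.0 y -0.1 z 33.7 mm | F n 1.0 e 0.7 z -2.7 op 7.0 t 20.27
cmd z 0.2310 gapframe x -3.9 y -0.1 z 30.7 mm | F n 0.8 e 0.4 z -2.0 op 7.2 t 20.57
cmd z 0.2280 gapframe x -3.8 y -0.0 z 27.8 mm | F n -0.7 e 0.2 z -1.7 op 7.0 t 20.88
cmd z 0.2250 gapframe x -3.8 y -0.0 z 24.8 mm | F n -0.7 e 0.5 z -2.3 op 7.0 t 21.18
cmd z 0.2220 gapframe x -3.9 y -0.0 z 21.8 mm | F n -0.3 e 0.7 z -2.2 op 7.4 t 21.48
cmd z 0.2190 gapframe x -3.9 y -0.0 z 18.8 mm | F n -0.1 e 0.6 z -2.5 op 7.3 t 21.77
cmd z 0.2160 gapframe x -3.8 y -0.0 z 15.8 mm | F n 0.4 e 0.2 z -2.9 op 7.0 t 22.07
cmd z 0.2130 gapframe x -3.8 y -0.0 z 12.8 mm | F n -0.2 e 0.1 z -2.5 op 6.9 t 22.38
cmd z 0.2120 gapframe x -3.8 y 0.0 z 12.0 mm | F n -0.7 e 0.2 z -1.0 op 7.6 t 22.68
(array([ 0.56229883, -0.11099445]), 0.212)
```

View pics/s7.png

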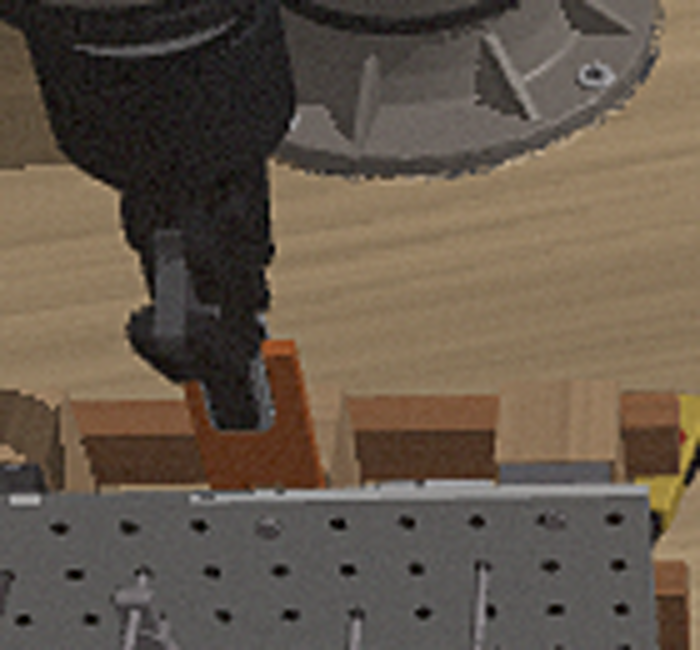

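```bash
python3 - <<'E'
from h import *
F0=np.array([-.15,-.32,-.42])
pt=GAP-.0039*exB
def go(dx,z):
    q=pt+dx*exB; manip.move_straight([q[0],q[1],z],rate=.04); f=force(4)-F0; o=manip.observe(); d=np.array(o["tcp_pos"])-[GAP[0],GAP[1],.2]
    print(dx,z,"x %.2f z %.1f F n %.1f e %.1f z %.1f tq %s"%(1e3*d@exB,1e3*d[2],f@exB,f@eyB,f[2],np.round(o["wrist_torque"],2)))
go(0,.212);go(0,.215);go(0,.212)
for dx in(-.0008,0,.0008,.0016): go(dx,.212)
go(0,.212)
E
```

```text
0 0.212 x -3.85 z 12.0 F n 1.0 e 0.7 z -2.5 tq [ 0.01 -0.04  0.08]
0 0.215 x -3.81 z 15.3 F n -1.1 e -0.1 z 2.3 tq [0.03 0.28 0.  ]
0 0.212 x -3.88 z 11.7 F n 1.6 e 0.7 z -3.1 tq [-0.   -0.31  0.13]
-0.0008 0.212 x -4.15 z 12.0 F n 5.9 e 0.7 z -5.7 tq [-0.21 -1.34  0.05]
0 0.212 x -3.89 z 12.0 F n 1.5 e 0.3 z -1.4 tq [-0.06 -0.32  0.09]
0.0008 0.212 x -3.42 z 12.0 F n -3.2 e 0.3 z 1.7 tq [0.17 0.9  0.04]
0.0016 0.212 x -2.81 z 11.9 F n -6.0 e 0.0 z 2.9 tq [0.22 1.54 0.06]
0 0.212 x -3.82 z 12.0 F n -0.0 e 0.2 z -2.2 tq [0.11 0.16 0.1 ]
```

```bash
python3 - <<'E'
from h import *
F0=np.array([-.15,-.32,-.42])
pt=GAP-.0038*exB
xy,z=descend(pt[:2],.212,.204,.002,9,F0,kx=.0001)
xy,z=descend(xy,z,.1965,.001,9,F0,kx=.0001)
s=Cam("scene"); crop(s.img,160,130,300,260,5,"pics/s8.png")
c=np.array([GAP[0],GAP[1],.2])-.0035*exB
for n,(f,b) in model(s,c,.008).items(): print(n,np.round((f-[160,130])*5),np.round((b-[160,130])*5))
E
```

```text
cmd z 0.2100 gapframe x -3.8 y 0.0 z 9.9 mm | F n -0.4 e 0.3 z -2.7 op 7.1 t 25.56
cmd z 0.2080 gapframe x -3.8 y -0.0 z 7.9 mm | F n -0.3 e 0.4 z -3.0 op 7.1 t 25.86
cmd z 0.2060 gapframe x -3.8 y -0.0 z 5.9 mm | F n 0.6 e 0.9 z -2.7 op 7.6 t 26.16
cmd z 0.2040 gapframe x -3.8 y -0.0 z 3.8 mm | F n 0.8 e 0.7 z -3.0 op 7.1 t 26.46
cmd z 0.2030 gapframe x -3.8 y 0.0 z 2.9 mm | F n -1.3 e 0.6 z -2.1 op 7.3 t 26.76
cmd z 0.2020 gapframe x -3.8 y -0.0 z 2.0 mm | F n -0.2 e 0.8 z 0.2 op 7.4 t 27.06
cmd z 0.2010 gapframe x -3.8 y 0.0 z 1.0 mm | F n 0.5 e 0.8 z -0.5 op 7.2 t 27.36
cmd z 0.2000 gapframe x -3.8 y -0.0 z -0.1 mm | F n 0.6 e 0.6 z -0.9 op 7.2 t 27.66
cmd z 0.1990 gapframe x -3.8 y -0.0 z -1.1 mm | F n -0.2 e 0.7 z -1.0 op 7.4 t 27.96
cmd z 0.1980 gapframe x -3.7 y 0.0 z -1.8 mm | F n -2.5 e 0.4 z 4.8 op 6.9 t 28.26
cmd z 0.1970 gapframe x -3.6 y 0.1 z -2.1 mm | F n -4.0 e -1.1 z 15.4 op 7.2 t 28.56
STOP
foot-y [235. 584.] [238. 568.]
foot-yi [270. 583.] [272. 567.]
foot+yi [307. 582.] [309. 567.]
foot+y [341. 582.] [343. 566.]
top+y [298. 382.] [301. 367.]
top-y [182. 384.] [186. 368.]
slot- [251. 507.] [254. 492.]
slot+ [289. 507.] [292. 491.]
```

View pics/s8.png

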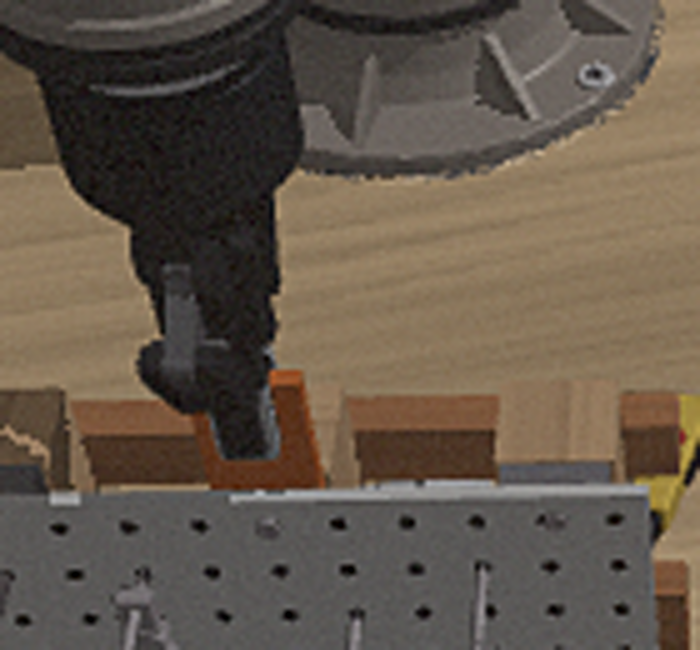

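```bash
python3 - <<'E'
from h import *
eoat.gripper_to(.04); o=st("open")
p=o["tcp_pos"]; manip.move_straight([p[0],p[1],.30],rate=.12); st("up")
manip.move_pose([.45,-.40,.32],down(PB)); st()
s=Cam("scene"); t=Cam("top","pics/t9full.png"); crop(s.img,120,180,480,290,2,"pics/s9w.png"); crop(s.img,160,170,300,270,5,"pics/s9.png");crop(t.img,180,200,500,320,2.5,"pics/t9.png")
c=np.array([GAP[0],GAP[1],.2])-.0035*exB
for n,(f,b) in model(s,c,.008).items():
    if "top" in n: print(n,np.round((f-[160,170])*5),np.round((b-[160,170])*5))
E
```

```text
open t29.02 [ 0.5621 -0.111   0.1969] F [-0.1  0.4 -0.9] op 0.0399
up t30.03 [ 0.5617 -0.1111  0.2992] F [ 0.1 -0.  -0. ] op 0.0401
 t31.22 [ 0.451  -0.3984  0.32  ] F [0.3 1.  1. ] op 0.0401
top+y [298. 182.] [301. 167.]
top-y [182. 184.] [186. 168.]
```

View pics/s9.png

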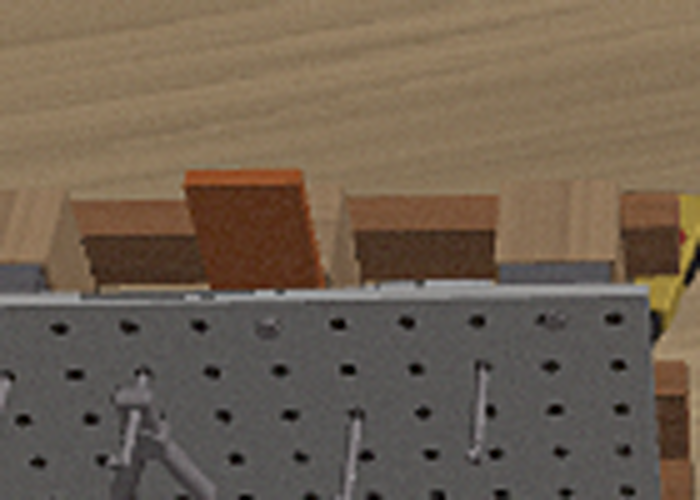

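View pics/t9.png

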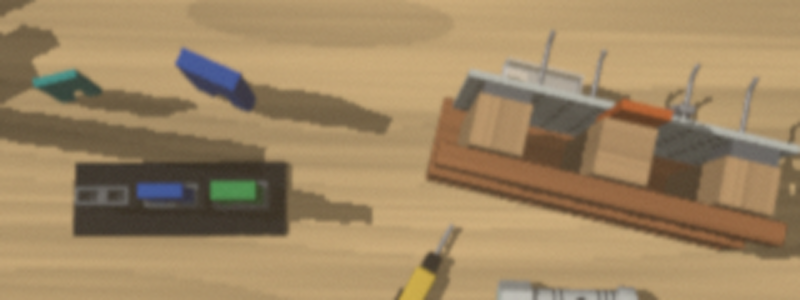

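View pics/s9w.png

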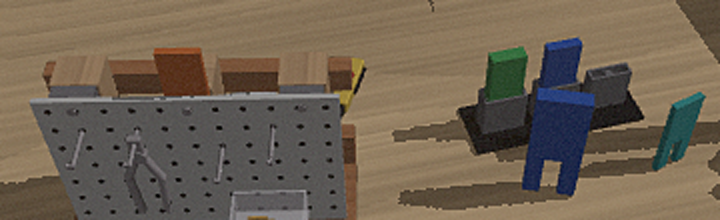

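```bash
python3 - <<'E'
from h import *
order.close_job(); print("done")
E
```

```text
the job is handed in; nothing more can be done
done
```

I packed the gap with the orange 8 mm packer and handed the job in at about 31 s of the 72 s allowed. The pictures showed a gap of about 6.5–7 mm, so I tried orange first. It was the only packer I needed to trial.

**Fit by feel:**
- The packer met resistance from both sides as soon as it was moved across the gap, with no free play.
- It gave a steady friction of about 2.5 N, up or down, at every depth I checked.
- It stopped firmly on the screw at about 15 N.

**Checks after release:**
- **Orange packer:** it stands upright in the gap, and its top corners in the scene camera match a fully home packer to within about 1 pixel (roughly 2 mm).
- **Other two packers and the tools:** blue and green stayed in their pockets. I did not move or touch the tools. The last pictures show the tester in place and part of the torch. I took no close look at the plug top.
- **Robot:** the arm was clear of everything, with the gripper open.

**What disagreed:**
- In the camera images the fingertips looked about 25 mm higher than the reported tool pose. The first grip held only the packer's top edge, so I let go and regripped lower by eye.
- The drag readings had the opposite sign to what I expected: about −2.5 N after moving down and +2.3 N after moving up. I relied on the lack of play and on the friction reversing with direction.
- I could not measure the board's grip on the packer after letting go. It is inferred from those readings.

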